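# Take the left-hand cap nut off the ink mixer

### The arm

A 6-joint arm with a two-finger parallel gripper is mounted at the origin on the work surface. World frame = base frame: x ahead of the robot, y to its left, z up, the work surface at z = 0. Lengths are in mm, angles in degrees, forces in N, time in s.
With the tool pointing down it reaches from about 350 to 1000 mm from the base axis. Payload 7.1 kg.
Tool frame: the origin (TCP) lies at the very end of the fingers, on their centre line; the grasp point (between the pads) lies 19 mm behind it; z points along the fingers, x is the direction in which the jaws open and shut, and the axes are right-handed (so a half turn about z gives the same grasp; the last joint's range is limited). The gripper opens to 85 mm and grips with 20 to 120 N. Pads are 22 mm wide; open, the fingers measure 114 mm over their backs; the gripper's body (76 mm by 85 mm) begins 54 mm behind the grasp point. The pads swing forward as they close: fully open they stand 13 mm farther back than shut.
Start: joints at [65.432, 24.242, 93.386, -0, 62.372, -1.089], TCP at [248.984, 573.247, 231.319] pointing down, gripper open.
Joint ranges: [-172.04, 172.04], [-51.8, 120.97], [4.93, 147.93], [-75.15, 255.16], [6.16, 154.13], [-145.62, 145.62]. Speed limits (degrees/s): [136.94, 136.94, 172.46, 180, 180, 180].

### API

Orientations are given as a 3x3 rotation matrix whose columns are the frame's x, y, z axes.
In Python, from rig import telemetry, viewer, ctrl gives the robot as it stands. The module is installed in compiled form; this text tells all that it offers.
- The arm moves only by the tool servo_tool, never from a script. Its argument "rows" is a list of rows, each a list of 5 numbers: the shift along the world's x, y, z scaled (see below), then the turn about the world's z scaled (see below), then the opening, from 0 (shut) to 1 (fully open). In form: [[tx, ty, tz, yaw, jaw], ...]. A call has 1 to 8 rows; each row is the pose to reach, as a shift and turn from the pose measured when the call began; what a row does not reach only later rows make up. The controller multiplies each number of a shift by 12 cm and each number of a turn by 0.5 rad. A row lasts 1/8 s, in which the tool goes at most 62.5 mm and 10.7 degrees, less where a joint would pass 70% of its speed; a pose out of reach is approached as far as the arm can. A call with a number of a shift or a turn outside -1 to 1 is refused whole. A call with a gripper value outside its range is refused whole. The fingers move at their own pace and stop on an object; "newtons" is the grip in N (left out, the last holds). Time passes only in rows, so rows that repeat a pose let the fingers close. It gives the time, the measured TCP pose, the force and the opening at its end, in the units of the state.
- telemetry.read_state(): the state, without advancing time (a new reading comes with each control period).
- viewer.snapshot(name): name is "side" or "top"; returns the picture (480x640x3 uint8, blue, green, red); there is no depth.
- viewer.camera_info(name): a dict with "camera_matrix" (3x3 intrinsics, pixels), "k1" (the pictures are not rectified: a ray, as slopes to the right and down, at radius r is drawn at 1 + k1 r^2 times it, then the intrinsics apply), "R" (3x3) and "t" (3): a world point X has camera coordinates R X + t. Camera axes: x right, y down, z forward; pixel columns grow to the right and rows downward; lengths in mm; the calibration is good to about 2 mm. A picture is of the moment at which its call begins. camera_info takes no time and is no camera call.
- ctrl.finish_job(): hands the job in, once; it reports no verdict.
The state is a dict: "time_s": time; "joint_positions": joint angles; "joint_velocities": joint speeds; "effort": joint torques, N m; "eef_pos": TCP position; "tool_rot": TCP orientation; "wrist_force": force on the tool from outside, world axes, zero at the start; "moment": the same for the moment, N m; "opening": opening from 0.0 (shut) to 1.0 (fully open).
Only numpy, scipy, OpenCV 4.12 (cv2) and the standard library are available. Lean on these libraries where they do the work, as an engineer would, in place of code of your own. Each camera call takes 0.05 s, during which the arm holds its last target.

### The job

Unscrew the steel cap nut that holds the bottle carrier on the ink mixer and stand it, hexagon up, in the empty half of the steel instrument tray. Its thread is left-handed, so it loosens clockwise seen from above: feel that it is easing, follow it gently up as it climbs, and never strain it by tightening, tugging, pressing or forcing it. Set it down softly, let go, and leave everything else on the table as it is.

Things in the scene. Friction and masses are not known exactly. Their poses are not given: they have to be found in the camera images.
- nut_head (a point): Steel cap nut, about 200 g, 65 mm tall: round skirt 52 mm across, 27 mm high; on it a solid hexagonal head 32 mm across flats, 38 mm high, the part to grip (pads on opposite flats, tips clear of the skirt). Point on the axis at mid-head, 46 mm above the skirt's rim, 19 mm below the top. z: nut's axis, up; x points at the middle of a flat, the other flats follow every 60 degrees.
- nut_foot (a point): Centre of the nut's open lower rim, 46 mm below nut_head, same axes. Hidden in the skirt is a coarse three-start LEFT-HAND thread with 2 mm of axial play. A head kept from rising (or pulled) while it turns wedges the thread. Over 40 N of contact force between nut and mixer (reached with some 20 N of push or pull at the head) damages it. Anticlockwise it jams tight within 0 to 20 degrees.
- mixer: Ink mixer, fixed: grey casing 150 x 150 mm, 68 mm high, with a round grey plastic bottle carrier, 140 mm across, on top (upper face at 82 mm). The spindle with the nut stands in the middle. Origin: centre of the underside, on the spindle's axis; z up.
- spindle (a point): Spindle's axis at the height of the nut's seat, 88 mm above the table; the spindle ends 20 mm above it. A spring washer pushes the nut up with under 10 N. Turned clockwise seen from above, the nut climbs several mm (follow it by force) and lifts off freely after 50 to 90 degrees, as it was done up more or less; turning up to 25 degrees too far does no harm.
- tray_empty (a point): Centre of the floor (upper face, 3 mm above the table) of the empty half of the steel tray. The tray is fixed, 140 mm (x) by 220 mm (y), 18 mm high, walls and floor 3 mm, with a slightly lower divider parallel to x in the middle; this half, on its +y side, is 134 x 107 mm inside. z up.
- tray: The whole tray. Origin: centre of its underside; axes as tray_empty. The -y half holds the grip tube and the spacer.
- grip_tube: Bystander: dark steel grip tube, 25 mm thick, 75 mm long, lying along its x in the tray's occupied half, origin under its middle.
- spacer: Bystander: wooden slip 90 x 18 x 6 mm in the tray's occupied half, origin under its middle.
- ink_black: Bystander: black ink bottle, 34 mm across, 95 mm tall, origin under its middle.
- ink_white: Bystander: white ink bottle, 36 mm across, 100 mm tall, origin under its middle.
- cup: Bystander: black cup, 52 mm across, 50 mm tall, origin under its middle.
- roll: Bystander: paper towel roll, 116 mm across, 230 mm tall, origin under its middle.
- machine: Bystander: tattoo machine lying on the table, 140 mm long along its x, 32 mm thick, origin under its middle.

How it is judged (in metres and radians):
On the way:
1. the nut is unscrewed and lifted clear of the spindle (z of nut_foot in the frame of spindle above 0.024 m and contact force between nut and mixer below 0.1 N), for 0.1 s.
At the end, for the whole second after the job is handed in: The nut stands upright (within 6 degrees), hexagon up, its rim flat on the floor of the tray's empty half (within 4 mm of it, wholly inside the half), at rest (x of nut_foot in the frame of tray_empty between -0.045 and 0.045 m and y of nut_foot in the frame of tray_empty between -0.032 and 0.032 m and z of nut_foot in the frame of tray_empty between -0.003 and 0.004 m and angle between nut_foot's own z axis and vertical below 0.1 rad and linear speed of nut below 0.02 m/s); the robot touches nothing.
It fails at once if more than 40 N between the nut and the mixer (contact force between nut and mixer above 40 N).
It fails at once if the nut set down hard (over 60 N on the tray) (contact force between nut and tray above 60 N).
It fails at once if a bystander moved by more than 20 mm (distance of any of grip_tube, spacer, ink_black, ink_white, cup, roll, machine from where it was at the start of the episode above 0.02 m).
It also fails if it takes over 67 s, if anything falls off the work surface, if the arm or the gripper's body presses on something with over 40 N, if the wrist force passes 120 N, or if a joint passes its speed limit or range.

## Working session

There is one attempt and no reset: what is moved stays moved. The work goes in short steps, Python scripts to look and compute and a tool call to move; the robot and the scene stay as the last step left them, time stands still between calls to the robot, and variables do not carry over. Pictures are saved under pics/ and viewed, and the job is handed in when it is done.

Besides the shell and the picture viewer there is one more tool, called after "Request:" as name(argument=value, ...) on one line, values as JSON. servo_tool: Moves the arm, as the interface text tells. Its arguments: {"type":"object","properties":{"rows":{"type":"array"},"newtons":{"type":"number"}},"required":["rows"]}

```bash
mkdir -p pics; python3 - <<'E'
from rig import telemetry, viewer, ctrl
import cv2
for n in ("side","top"):
    im=viewer.snapshot(n); cv2.imwrite(f"pics/{n}0.png",im)
    i=viewer.camera_info(n); print(n,i)
s=telemetry.read_state(); print(s)
E
```

```text
side {'camera_matrix': array([[442.53442798,   0.        , 318.76746772],
       [  0.        , 442.53442798, 244.05395993],
       [  0.        ,   0.        ,   1.        ]]), 'k1': 0.0012497306404807957, 'R': array([[-0.75629511, -0.65415369, -0.01003244],
       [-0.49372485,  0.5807435 , -0.64728105],
       [ 0.42924757, -0.48458223, -0.7621854 ]]), 't': array([517.10026754, 309.73609429, 640.33673073])}
top {'camera_matrix': array([[616.69741543,   0.        , 312.15785558],
       [  0.        , 616.69741543, 247.30014985],
       [  0.        ,   0.        ,   1.        ]]), 'k1': -0.1428864099037206, 'R': array([[-0.01953584, -0.99955899, -0.0223648 ],
       [-0.99781586,  0.02090381, -0.06266206],
       [ 0.06310193,  0.0210918 , -0.99778419]]), 't': array([ 108.20895289,  582.1247385 , 1203.12447488])}
{'time_s': 0.1, 'joint_positions': array([ 6.54316012e+01,  2.42794428e+01,  9.34254730e+01,  1.58684733e-03,
        6.23700631e+01, -1.08839330e+00]), 'joint_velocities': array([ 0.02211378, -0.06548133, -0.15436069, -0.05742548,  0.07220184,
       -0.08153459]), 'effort': array([ 4.47171697e-04, -5.58429694e+01, -2.82443905e+01,  5.24297388e-05,
        3.01550295e-03, -2.11766707e-05]), 'eef_pos': array([248.79258768, 572.84167229, 230.64089321]), 'tool_rot': array([[ 3.98440444e-01,  9.17194032e-01, -5.66416425e-04],
       [ 9.17193274e-01, -3.98440843e-01, -1.17995045e-03],
       [-1.30792695e-03, -4.93733561e-05, -9.99999143e-01]]), 'wrist_force': array([ 0.33058705, -0.19657156, -0.09894772]), 'moment': array([ 0.01826847, -0.01896027,  0.03740892]), 'opening': 1.0003880092586968}
```

View pics/side0.png

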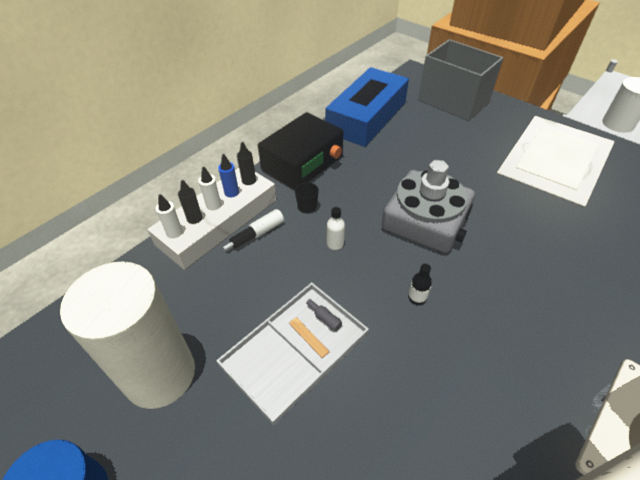

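View pics/top0.png

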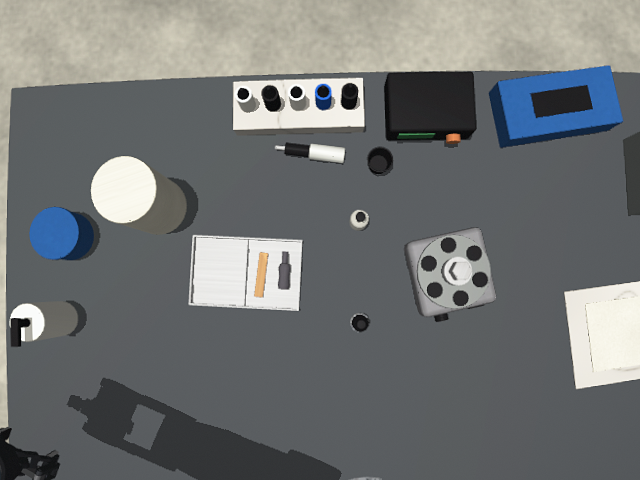

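```bash
cat > h.py <<'E'
import numpy as np, cv2
from rig import telemetry, viewer, ctrl
def ray(n,uv):
    i=viewer.camera_info(n);K=i["camera_matrix"]
    d=(np.array(uv,float)-K[:2,2])/K[0,0]; rd=np.hypot(*d); r=rd
    for _ in range(30): r=rd/(1+i["k1"]*r*r)
    s=d*(r/rd if rd else 1)
    return -i["R"].T@i["t"], i["R"].T@np.array([s[0],s[1],1])
def onplane(n,uv,z):
    c,d=ray(n,uv); return c+d*(z-c[2])/d[2]
def proj(n,X):
    i=viewer.camera_info(n);K=i["camera_matrix"];p=i["R"]@np.array(X,float)+i["t"]
    s=p[:2]/p[2]; s=s*(1+i["k1"]*(s@s)); return K[:2,:2]@s+K[:2,2]
def tri(u1,u2):
    c1,d1=ray("side",u1);c2,d2=ray("top",u2)
    a=np.linalg.lstsq(np.c_[d1,-d2],c2-c1,rcond=None)[0]
    return c1+a[0]*d1,c2+a[1]*d2
E
python3 - <<'E'
import cv2
a=cv2.imread("pics/top0.png")[220:325,400:505]; cv2.imwrite("pics/topz.png",cv2.resize(a,(600,600),interpolation=cv2.INTER_CUBIC))
a=cv2.imread("pics/side0.png")[150:255,375:485]; cv2.imwrite("pics/sidez.png",cv2.resize(a,None,fx=5.5,fy=5.5,interpolation=cv2.INTER_CUBIC))
a=cv2.imread("pics/top0.png")[225:325,180:310]; cv2.imwrite("pics/trayz.png",cv2.resize(a,None,fx=6,fy=6,interpolation=cv2.INTER_CUBIC))
E
```

```text
(no output)
```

View pics/topz.png

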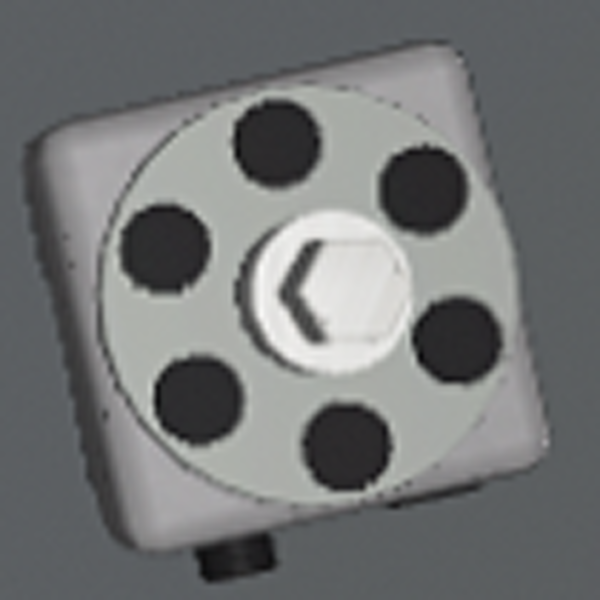

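View pics/sidez.png

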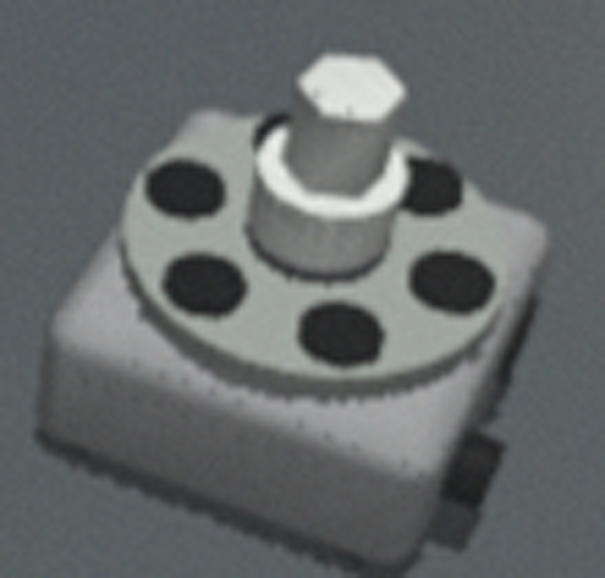

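View pics/trayz.png

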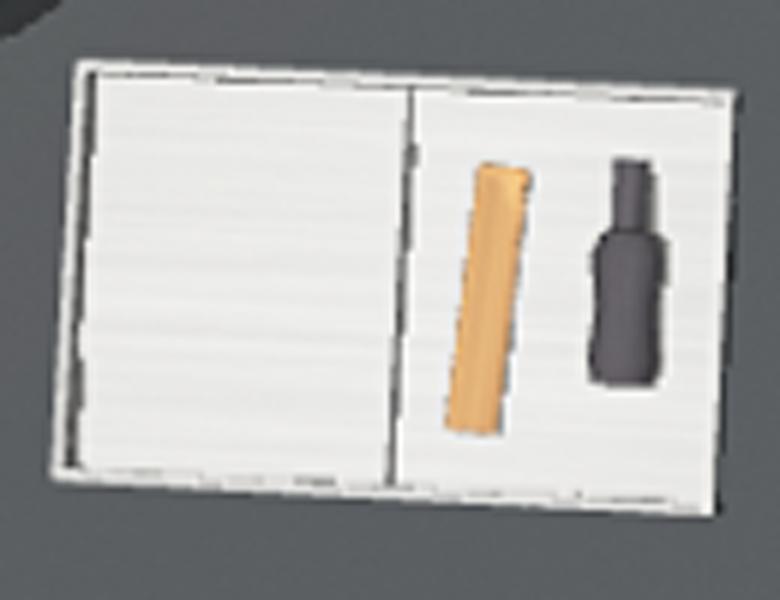

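```bash
python3 - <<'E'
from h import *
im=cv2.imread("pics/side0.png"); g=cv2.cvtColor(im,cv2.COLOR_BGR2GRAY)
x0,y0=424,155;f=8
c=g[y0:y0+20,x0:x0+28].astype(float); 
b=cv2.resize(c.astype(np.uint8),None,fx=f,fy=f,interpolation=cv2.INTER_CUBIC)
print(c.astype(int))
m=(b>175).astype(np.uint8)
cs,_=cv2.findContours(m,cv2.RETR_EXTERNAL,cv2.CHAIN_APPROX_NONE); k=max(cs,key=cv2.contourArea)
print(cv2.contourArea(k)/64)
P=np.array([onplane("side",((p[0]+.5)/f-.5+x0,(p[1]+.5)/f-.5+y0),153)[:2] for p in k[:,0].astype(float)])
M=cv2.moments(P.astype(np.float32)); ctr=np.array([M['m10'],M['m01']])/M['m00'];print("side top ctr",ctr,"area",M['m00'],"exp",32**2*.866)
q=P-ctr
# support width per direction
a=np.arange(0,180,5);w=[np.ptp(q@[np.cos(np.radians(t)),np.sin(np.radians(t))]) for t in a];print([(int(t),round(x,1)) for t,x in zip(a,w)])
th=np.unwrap(np.arctan2(q[:,1],q[:,0]));r=np.hypot(*q.T)
# 6-fold harmonic, uniform in angle
bins=np.arange(-180,180,3);ang=np.degrees(np.arctan2(q[:,1],q[:,0]))
rr=np.array([r[np.abs((ang-t+180)%360-180)<3].mean() for t in bins]);h=np.nansum(rr*np.exp(-6j*np.radians(bins)))
print("vertex angle mod60",(-np.degrees(np.angle(h))/6)%60)
# triangulate check: top view skirt etc.
im=cv2.imread("pics/top0.png")
g=cv2.cvtColor(im,cv2.COLOR_BGR2GRAY);x0,y0=438,252
print(g[y0:y0+38,x0:x0+38])
E
```

```text
[[ 94  93  91  92  94  94  96  94  95  95  94  94  94  96  94  94  94  94
   94  92  96  95  98  97  91  94  97  94]
 [ 94  95  96  93  95  94  94  92  95  94  92  94  94  95  94  96  94  95
   95  92  94  93  95  97  93  92  93  97]
 [ 93  92  95  93  95  95  93  93  98  91  93  93  95  92  93  92  94  93
   96  93  93  94  96  92  95  97  94  95]
 [ 90  95  93  95  94  95  92  92  94  90  95  92  94  92  93  95  94  93
   95  94  94  93  97  92  92  97  95  96]
 [ 95  93  95  93  94  94  94  94  92  97 115 116 112 113 102 103  97  96
   98  91  91  95  92  95  95  95  96  96]
 [ 93  94  92  95  97  95  92  92 105 144 176 179 176 178 173 166 154 147
  148 136 108  94  93  95  96  95  93  95]
 [ 94  94  92  94  92  94  94 106 153 194 211 214 215 216 217 215 205 201
  200 189 150 109  95  94  95  94  93  96]
 [ 95  91  93  94  94  92 107 156 199 213 216 216 216 217 218 219 219 217
  215 216 199 147 105  92  93  95  94  93]
 [ 93  94  93  95  93 115 162 201 214 218 219 217 214 214 218 219 219 218
  217 215 216 196 146 104  94  93  94  95]
 [ 92  94  93  95  95 147 198 216 219 218 219 2
[... 1732 characters left out ...]
85, np.float64(34.7)), (90, np.float64(34.8)), (95, np.float64(34.8)), (100, np.float64(34.6)), (105, np.float64(34.1)), (110, np.float64(33.5)), (115, np.float64(32.6)), (120, np.float64(32.3)), (125, np.float64(32.4)), (130, np.float64(33.0)), (135, np.float64(33.8)), (140, np.float64(34.3)), (145, np.float64(34.6)), (150, np.float64(34.6)), (155, np.float64(34.4)), (160, np.float64(34.2)), (165, np.float64(33.7)), (170, np.float64(33.1)), (175, np.float64(32.2))]
vertex angle mod60 30.945001918771467
[[173 173 173 ...  40  41  41]
 [174 172 173 ...  41  40  42]
 [173 173 172 ...  41  42  42]
 ...
 [ 45  45  41 ... 169 171 171]
 [ 46  45  43 ... 168 169 170]
 [ 46  45  45 ... 169 169 170]]
```

```bash
python3 - <<'E'
from h import *
im=cv2.imread("pics/top0.png");g=cv2.cvtColor(im,cv2.COLOR_BGR2GRAY)
f=6;x0,y0=438,252
b=cv2.resize(g[y0:y0+42,x0:x0+42],None,fx=f,fy=f,interpolation=cv2.INTER_CUBIC)
for T in (200,205,210):
    m=(b>T).astype(np.uint8);k=max(cv2.findContours(m,cv2.RETR_EXTERNAL,cv2.CHAIN_APPROX_NONE)[0],key=cv2.contourArea)
    h=cv2.convexHull(k);c,r=cv2.minEnclosingCircle(h);e=cv2.fitEllipse(h)
    uv=[(np.array(v)+.5)/f-.5+[x0,y0] for v in (c,e[0])]
    print(T,uv[0],r/f,e[1],[onplane("top",v,115) for v in uv])
# bottle-hole centroids on carrier z=82
cr=g[220:325,400:505]; m=cv2.inRange(cr,0,60)
n,l,st,ce=cv2.connectedComponentsWithStats(m)
P=[]
for i in range(1,n):
    if 100<st[i,4]<400: 
        p=onplane("top",ce[i]+[400,220],82); print(st[i,4],ce[i]+[400,220],p)
        P.append(p)
# side hex top & top hex top centre prediction
X=[528.8,-167.6,153]; print("pred top img of hex top",proj("top",X))
for z in(88,115,153): print(z,proj("side",[528.8,-167.6,z]),proj("top",[528.8,-167.6,z]))
# tray
hsv=cv2.cvtColor(im,cv2.COLOR_BGR2HSV);m=cv2.inRange(g,150,255);m[:,:180]=0;m[:,312:]=0;m[:225]=0;m[320:]=0
k=max(cv2.findContours(m,cv2.RETR_EXTERNAL,cv2.CHAIN_APPROX_NONE)[0],key=cv2.contourArea)
q=cv2.approxPolyDP(cv2.convexHull(k),6,True)[:,0];print(q)
for v in q: print(onplane("top",v,18))
print(onplane("top",cv2.minAreaRect(k)[0],18),cv2.minAreaRect(k))
E
```

```text
200 [457.95837402 270.64807129] 14.324940999348959 (166.29364013671875, 170.88189697265625) [array([ 529.80331017, -171.37492888,  115.        ]), array([ 529.78409516, -171.40462455,  115.        ])]
205 [458.         270.58333333] 14.214885711669922 (165.31088256835938, 169.59371948242188) [array([ 529.91987884, -171.45565315,  115.        ]), array([ 529.77195447, -171.33090335,  115.        ])]
210 [458.08333333 270.58333333] 14.096903483072916 (164.34500122070312, 168.12440490722656) [array([ 529.91637679, -171.60973715,  115.        ]), array([ 529.80744771, -171.30585874,  115.        ])]
168 [447.7797619  244.53571429] [ 580.1056772  -160.71981715   82.        ]
170 [473.55882353 252.55882353] [ 563.91424824 -209.40282452   82.        ]
175 [428.37142857 262.96571429] [ 546.16512856 -122.80046836   82.        ]
170 [479.48823529 279.19411765] [ 513.43118818 -219.05170161   82.        ]
177 [434.02824859 289.46892655] [ 496.18551073 -132.05078824   82.        ]
175 [460.25142857 297.93714286] [ 479.11230562 -181.28612262   82.        ]
pred top img of hex top [460.4249599  270.72390402]
88 [432.20282389 191.01331812] [452.92115586 271.59207488]
115 [434.77649219 180.7600513 ] [455.93474083 271.24363853]
153 [438.61482421 165.46953217] [460.4249599  270.72390402]
[[192 236]
 [302 240]
 [298 310]
 [189 304]]
[612.06165854 337.16162647  18.        ]
[599.24442137 116.33668195  18.        ]
[460.73766691 126.84233074  18.        ]
[476.05014391 344.51437795  18.        ]
[537.62233736 231.01902661  18.        ] ((244.96644592285156, 272.1312255859375), (110.49272918701172, 71.16535186767578), 3.044778823852539)
```

Request:
servo_tool(rows=[[0.2, -0.5, 0, -0.19, 1], [0.4, -1, 0, -0.38, 1], [0.4, -1, 0, -0.38, 1]], newtons=20)

```text
time_s: 0.48
eef_pos: [297.3, 449.2, 230.1]
tool_rot: [[0.568, 0.823, -0.002], [0.823, -0.568, -0.004], [-0.004, 0.0, -1.0]]
wrist_force: [-0.2, 0.7, -0.0]
opening: 1.0
```

Request:
servo_tool(rows=[[0.2, -0.5, 0, -0.19, 1], [0.4, -1, 0, -0.38, 1], [0.4, -1, 0, -0.38, 1]])

```text
time_s: 0.85
eef_pos: [345.8, 327.0, 230.0]
tool_rot: [[0.715, 0.699, -0.003], [0.699, -0.715, -0.004], [-0.005, 0.001, -1.0]]
wrist_force: [1.2, 0.6, 0.2]
opening: 0.995
```

Request:
servo_tool(rows=[[0.2, -0.5, 0, -0.19, 1], [0.4, -1, 0, -0.38, 1], [0.4, -1, 0, -0.38, 1]])

```text
time_s: 1.23
eef_pos: [395.0, 205.4, 230.1]
tool_rot: [[0.836, 0.548, -0.003], [0.548, -0.836, -0.003], [-0.004, 0.001, -1.0]]
wrist_force: [0.7, 0.8, 0.8]
opening: 0.999
```

Request:
servo_tool(rows=[[0.2, -0.5, 0, -0.19, 1], [0.4, -1, 0, -0.38, 1], [0.4, -1, 0, -0.38, 1]])

```text
time_s: 1.6
eef_pos: [444.8, 84.2, 230.3]
tool_rot: [[0.926, 0.378, -0.002], [0.378, -0.926, -0.002], [-0.003, 0.001, -1.0]]
wrist_force: [-0.9, 0.6, 0.4]
opening: 1.0
```

Request:
servo_tool(rows=[[0.2, -0.5, 0, -0.19, 1], [0.4, -1, 0, -0.38, 1], [0.4, -1, 0, -0.38, 1]])

```text
time_s: 1.98
eef_pos: [494.9, -36.8, 230.4]
tool_rot: [[0.981, 0.195, -0.002], [0.195, -0.981, -0.001], [-0.002, 0.001, -1.0]]
wrist_force: [-0.0, -0.1, -0.8]
opening: 1.0
```

Request:
servo_tool(rows=[[0.15, -0.5, 0, -0.18, 1], [0.287, -1, 0, -0.356, 1], [0.287, -1, 0, -0.356, 1]])

```text
time_s: 2.35
eef_pos: [531.1, -157.7, 230.2]
tool_rot: [[1.0, 0.017, -0.001], [0.017, -1.0, -0.001], [-0.001, 0.001, -1.0]]
wrist_force: [-0.3, 0.5, -0.7]
opening: 1.004
```

Request:
servo_tool(rows=[[0, -0.1, -0.15, 0, 1], [0, -0.1, -0.25, 0, 1], [0, -0.1, -0.25, 0, 1]])

```text
time_s: 2.72
eef_pos: [529.9, -168.1, 198.4]
tool_rot: [[1.0, 0.019, -0.004], [0.019, -1.0, 0.0], [-0.004, -0.001, -1.0]]
wrist_force: [-0.0, 0.3, -0.5]
opening: 1.0
```

```bash
python3 - <<'E'
from h import *
s=telemetry.read_state();print(s['eef_pos'],s['tool_rot'],s['joint_positions'],s['wrist_force'])
for n in("side","top"):
    im=viewer.snapshot(n);cv2.imwrite(f"pics/{n}1.png",im)
    p=proj(n,s['eef_pos']).astype(int);print(n,p)
    x,y=p-60;x=max(x,0);y=max(y,0)
    cv2.imwrite(f"pics/{n}1z.png",cv2.resize(im[y:y+120,x:x+120],(600,600),interpolation=cv2.INTER_CUBIC))
E
```

```text
[ 529.88332466 -168.06548471  198.39064075] [[ 9.99806419e-01  1.92280780e-02 -4.17203909e-03]
 [ 1.92300401e-02 -9.99814993e-01  4.30683523e-04]
 [-4.16298602e-03 -5.10828630e-04 -9.99991204e-01]] [-1.87952551e+01  2.09736232e+01  1.03572110e+02 -6.49590526e-02
  5.56885292e+01 -1.98603453e+01] [-0.00871644  0.30258891 -0.54065258]
side [443 145]
top [466 269]
```

View pics/side1z.png

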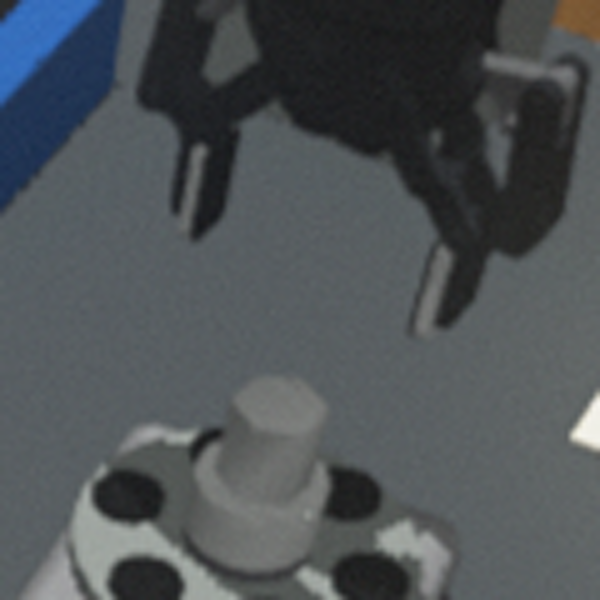

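View pics/top1z.png

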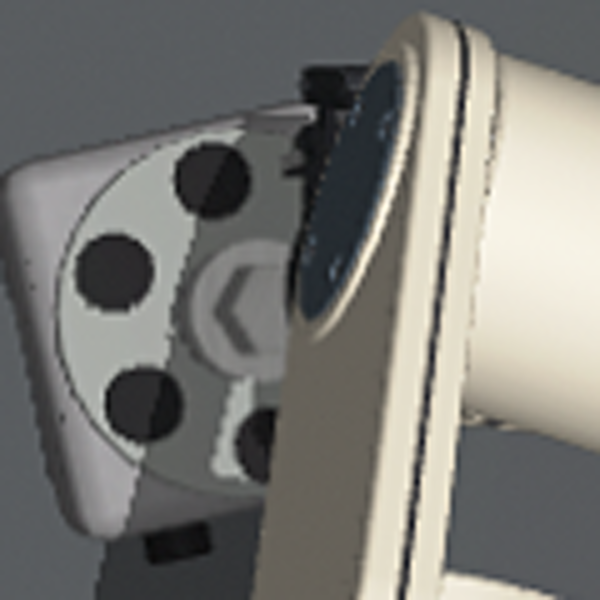

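```bash
python3 - <<'E'
from h import *
p=np.array([529.88,-168.07,198.4]);im=cv2.imread("pics/side1.png")[85:205,383:503]
im=cv2.resize(im,(800,800),interpolation=cv2.INTER_CUBIC)[:500]
for sx in(1,-1):
  for ex in (42.5,57):
    for dy in(11,-11):
      u=(proj("side",p+[sx*ex,dy,13])-[383,85]+.5)*800/120;print(sx,ex,dy,u)
      cv2.circle(im,tuple(u.astype(int)),3,(0,0,255) if ex<50 else (0,255,0),-1)
cv2.imwrite("pics/side1o.png",im)
E
```

```text
1 42.5 11 [255.99734863 323.59544284]
1 42.5 -11 [299.38297649 286.85773517]
1 57 11 [210.66052883 303.1371098 ]
1 57 -11 [254.30576972 266.94572672]
-1 42.5 11 [536.63546685 450.2174234 ]
-1 42.5 -11 [578.21232374 410.00837193]
-1 57 11 [587.2108188  473.03364381]
-1 57 -11 [628.4247739  432.18261284]
```

View pics/side1o.png

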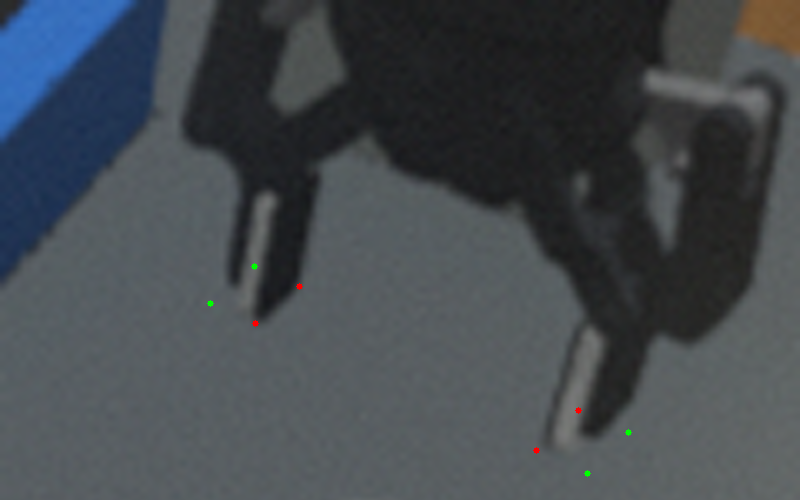

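Request:
servo_tool(rows=[[-0.004, -0.012, -0.2, 0, 1], [-0.004, -0.012, -0.4, 0, 1], [-0.004, -0.012, -0.6, 0, 1], [-0.004, -0.012, -0.645, 0, 1], [-0.004, -0.012, -0.645, 0, 1]])

```text
time_s: 3.45
eef_pos: [530.8, -170.1, 123.0]
tool_rot: [[1.0, 0.019, -0.001], [0.019, -1.0, -0.001], [-0.001, 0.001, -1.0]]
wrist_force: [0.2, -0.2, -0.4]
opening: 1.001
```

```bash
python3 - <<'E'
from h import *
s=telemetry.read_state();print(s['eef_pos'],s['wrist_force'])
im=viewer.snapshot("side");cv2.imwrite("pics/side2.png",im)
p=s['eef_pos'];x,y=385,110
z=cv2.resize(im[y:y+100,x:x+100],(600,600),interpolation=cv2.INTER_CUBIC)
cv2.imwrite("pics/side2z.png",z)
for sx in(1,-1):
    for dy in(11,-11): print(sx,dy,(proj("side",p+[sx*42.5,dy,13])-[x,y]+.5)*6)
E
```

```text
[ 530.75134542 -170.06744984  122.97800906] [ 0.16364638 -0.21541714 -0.40939417]
1 11 [180.78285433 332.69416391]
1 -11 [217.6478884  299.52577156]
-1 11 [413.63372778 446.99646256]
-1 -11 [449.14114089 410.91548177]
```

View pics/side2z.png

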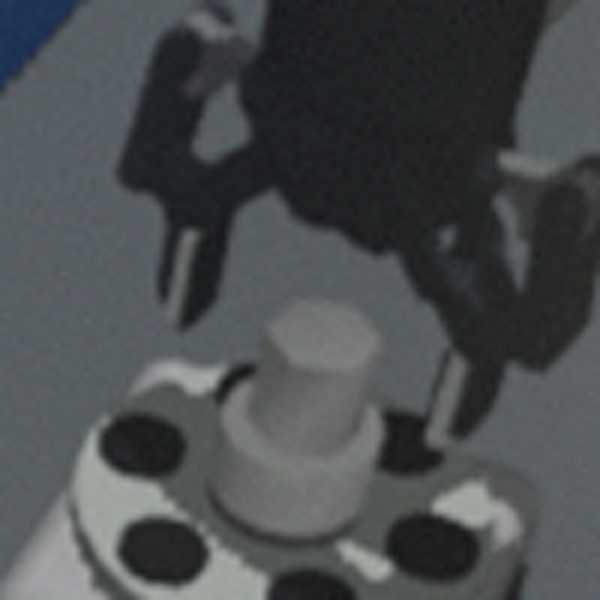

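Request:
servo_tool(rows=[[-0.01, 0.007, -0.025, 0, 0.8], [-0.01, 0.007, -0.025, 0, 0.5], [-0.01, 0.007, -0.025, 0, 0.5], [-0.01, 0.007, -0.025, 0, 0.5]], newtons=20)

```text
time_s: 4.0
eef_pos: [529.9, -169.4, 120.5]
tool_rot: [[1.0, 0.019, -0.0], [0.019, -1.0, -0.001], [-0.0, 0.001, -1.0]]
wrist_force: [0.5, 0.4, -0.4]
opening: 0.499
```

```bash
python3 - <<'E'
from h import *
s=telemetry.read_state();print(s['eef_pos'],s['wrist_force'],s['opening'])
im=viewer.snapshot("side");cv2.imwrite("pics/side3.png",im)
x,y=400,130
z=cv2.resize(im[y:y+75,x:x+75],(750,750),interpolation=cv2.INTER_CUBIC)[:600]
cv2.imwrite("pics/side3z.png",z)
E
```

```text
[ 529.93992511 -169.42468052  120.53822252] [ 0.53916937  0.36716778 -0.38657615] 0.49854897548533417
```

View pics/side3z.png

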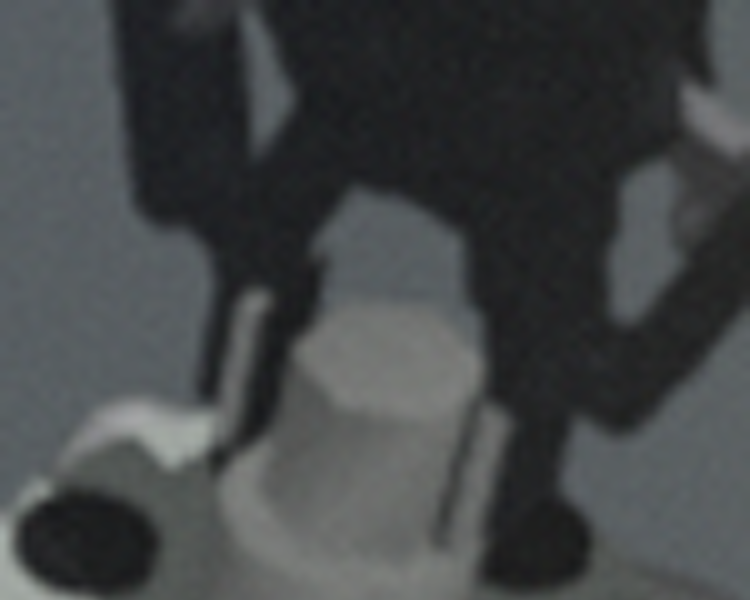

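Request:
servo_tool(rows=[[0, 0, 0, 0, 0.44], [0, 0, 0, 0, 0.42], [0, 0, 0, 0, 0.41], [0, 0, 0, 0, 0.41]])

```text
time_s: 4.55
eef_pos: [529.9, -169.4, 120.5]
tool_rot: [[1.0, 0.019, -0.0], [0.019, -1.0, -0.001], [-0.0, 0.001, -1.0]]
wrist_force: [-0.3, -0.4, -0.1]
opening: 0.409
```

Request:
servo_tool(rows=[[0, 0, 0, 0, 0.4], [0, 0, 0, 0, 0.4]])

```text
time_s: 4.8
eef_pos: [529.9, -169.4, 120.4]
tool_rot: [[1.0, 0.019, -0.0], [0.019, -1.0, -0.001], [-0.0, 0.001, -1.0]]
wrist_force: [-0.1, -0.2, -0.8]
opening: 0.4
```

Request:
servo_tool(rows=[[0, 0, 0, 0, 0.39], [0, 0, 0, 0, 0.39]])

```text
time_s: 5.05
eef_pos: [529.9, -169.4, 120.5]
tool_rot: [[1.0, 0.019, -0.0], [0.019, -1.0, -0.001], [-0.0, 0.001, -1.0]]
wrist_force: [-0.2, 0.1, 0.2]
opening: 0.393
```

Request:
servo_tool(rows=[[0, 0, 0, 0, 0.382], [0, 0, 0, 0, 0.382]])

```text
time_s: 5.3
eef_pos: [530.1, -169.4, 120.5]
tool_rot: [[1.0, 0.019, 0.0], [0.019, -1.0, -0.001], [0.0, 0.001, -1.0]]
wrist_force: [0.3, -0.2, 0.9]
opening: 0.381
```

Request:
servo_tool(rows=[[0, 0, 0, 0, 0.374], [0, 0, 0, 0, 0.374]])

```text
time_s: 5.55
eef_pos: [530.2, -169.4, 120.6]
tool_rot: [[1.0, 0.019, 0.001], [0.019, -1.0, -0.001], [0.001, 0.001, -1.0]]
wrist_force: [0.4, 0.5, 1.0]
opening: 0.377
```

Request:
servo_tool(rows=[[0, 0, 0, 0, 0.34], [0, 0, 0, 0, 0.3], [0, 0, 0, 0, 0.3]], newtons=25)

```text
time_s: 5.92
eef_pos: [530.3, -169.5, 120.6]
tool_rot: [[1.0, 0.019, 0.001], [0.019, -1.0, -0.001], [0.001, 0.001, -1.0]]
wrist_force: [0.4, -0.0, 0.6]
opening: 0.369
```

Request:
servo_tool(rows=[[0, 0, 0, 0, 0.3], [0, 0, 0, 0, 0.3]], newtons=40)

```text
time_s: 6.18
eef_pos: [530.2, -169.4, 120.7]
tool_rot: [[1.0, 0.019, 0.001], [0.019, -1.0, -0.001], [0.001, 0.001, -1.0]]
wrist_force: [1.5, -0.0, 1.6]
opening: 0.368
```

```bash
python3 - <<'E'
from h import *
s=telemetry.read_state();print(s['eef_pos'],s['wrist_force'],s['moment'],s['opening'])
E
```

```text
[ 530.22316595 -169.43273582  120.65987157] [ 1.48792673 -0.04833129  1.5921373 ] [ 0.13053458 -0.08377638 -0.07865466] 0.3677742134139308
```

Request:
servo_tool(rows=[[0, 0, 0, -0.06, 0.3], [0, 0, 0, -0.12, 0.3], [0, 0, 0, -0.12, 0.3]])

```text
time_s: 6.55
eef_pos: [530.3, -169.5, 120.9]
tool_rot: [[0.999, -0.042, 0.001], [-0.042, -0.999, -0.001], [0.001, 0.001, -1.0]]
wrist_force: [-0.3, 0.4, 5.5]
opening: 0.368
```

```bash
cat > s.py <<'E'
from h import *
s=telemetry.read_state();R=s['tool_rot'];np.set_printoptions(precision=2,suppress=True)
print(round(s['time_s'],2),s['eef_pos'],"yaw",round(np.degrees(np.arctan2(R[1,0],R[0,0])),2),"tilt",R[:2,2]*57.3,"F",s['wrist_force'],"M",s['moment'],"op",round(s['opening'],3),"q6",s['joint_positions'][5])
E
python3 s.py
```

```text
6.55 [ 530.28 -169.53  120.87] yaw -2.39 tilt [ 0.04 -0.07] F [-0.33  0.37  5.54] M [ 0.07  0.22 -0.05] op 0.368 q6 -16.478247983580633
```

Request:
servo_tool(rows=[[0, 0, 0.006, 0, 0.3], [0, 0, 0.006, -0.06, 0.3], [0, 0, 0.006, -0.06, 0.3]])

```text
time_s: 6.92
eef_pos: [530.1, -169.5, 121.4]
tool_rot: [[0.997, -0.072, 0.0], [-0.072, -0.997, -0.001], [0.0, 0.001, -1.0]]
wrist_force: [1.1, -0.2, -1.9]
opening: 0.369
```

```bash
python3 s.py
```

```text
6.92 [ 530.15 -169.51  121.35] yaw -4.15 tilt [ 0.01 -0.07] F [ 1.08 -0.25 -1.85] M [-0.06 -0.18 -0.06] op 0.369 q6 -14.717516051964331
```

Request:
servo_tool(rows=[[0, 0, 0.002, -0.06, 0.3], [0, 0, 0.004, -0.12, 0.3], [0, 0, 0.004, -0.12, 0.3]])

```text
time_s: 7.3
eef_pos: [529.9, -169.5, 121.6]
tool_rot: [[0.991, -0.133, -0.0], [-0.133, -0.991, -0.001], [-0.0, 0.001, -1.0]]
wrist_force: [-0.0, -1.4, -2.8]
opening: 0.373
```

```bash
python3 s.py
```

```text
7.3 [ 529.86 -169.45  121.65] yaw -7.62 tilt [-0.02 -0.06] F [-0.03 -1.37 -2.83] M [-0.18 -0.03 -0.01] op 0.373 q6 -11.241136044388258
```

Request:
servo_tool(rows=[[0, 0, 0, 0, 0.3], [0, 0, 0, 0, 0.3]], newtons=70)

```text
time_s: 7.55
eef_pos: [529.8, -169.4, 121.7]
tool_rot: [[0.991, -0.133, -0.0], [-0.133, -0.991, -0.001], [-0.0, 0.001, -1.0]]
wrist_force: [0.7, -0.5, -1.2]
opening: 0.363
```

```bash
python3 s.py
```

```text
7.55 [ 529.82 -169.45  121.66] yaw -7.62 tilt [-0.03 -0.06] F [ 0.74 -0.54 -1.19] M [-0.12  0.03 -0.05] op 0.363 q6 -11.240434982710493
```

Request:
servo_tool(rows=[[0, 0, 0.001, -0.06, 0.3], [0, 0, 0.002, -0.12, 0.3], [0, 0, 0.003, -0.17, 0.3], [0, 0, 0.003, -0.17, 0.3]])

```text
time_s: 8.05
eef_pos: [529.8, -169.4, 122.1]
tool_rot: [[0.976, -0.217, -0.001], [-0.217, -0.976, -0.001], [-0.0, 0.001, -1.0]]
wrist_force: [-1.6, -0.3, 0.7]
opening: 0.367
```

```bash
python3 s.py
```

```text
8.05 [ 529.78 -169.42  122.12] yaw -12.53 tilt [-0.04 -0.05] F [-1.64 -0.29  0.71] M [-0.04  0.2  -0.09] op 0.367 q6 -6.3435575638972574
```

Request:
servo_tool(rows=[[0, 0, 0.0015, -0.06, 0.3], [0, 0, 0.003, -0.12, 0.3], [0, 0, 0.0045, -0.17, 0.3], [0, 0, 0.0045, -0.17, 0.3]])

```text
time_s: 8.55
eef_pos: [529.8, -169.4, 122.6]
tool_rot: [[0.954, -0.3, -0.001], [-0.3, -0.954, -0.001], [-0.0, 0.001, -1.0]]
wrist_force: [-0.2, 0.2, 0.1]
opening: 0.363
```

```bash
python3 s.py
```

```text
8.55 [ 529.79 -169.36  122.64] yaw -17.43 tilt [-0.04 -0.04] F [-0.17  0.19  0.14] M [ 0.01  0.12 -0.08] op 0.363 q6 -1.4454149091744535
```

Easing smoothly. Continue.

Request:
servo_tool(rows=[[0, 0, 0.0015, -0.06, 0.3], [0, 0, 0.003, -0.12, 0.3], [0, 0, 0.0045, -0.18, 0.3], [0, 0, 0.006, -0.23, 0.3], [0, 0, 0.006, -0.23, 0.3]])

```text
time_s: 9.18
eef_pos: [529.7, -169.3, 123.3]
tool_rot: [[0.913, -0.407, -0.001], [-0.407, -0.913, -0.001], [-0.001, 0.001, -1.0]]
wrist_force: [-0.9, -0.0, -1.3]
opening: 0.364
```

```bash
python3 s.py
```

```text
9.18 [ 529.69 -169.33  123.3 ] yaw -24.05 tilt [-0.06 -0.03] F [-0.89 -0.03 -1.31] M [ 0.02  0.12 -0.08] op 0.364 q6 5.163753356680933
```

Request:
servo_tool(rows=[[0, 0, 0.0015, -0.06, 0.3], [0, 0, 0.003, -0.12, 0.3], [0, 0, 0.004, -0.18, 0.3], [0, 0, 0.0055, -0.23, 0.3], [0, 0, 0.0055, -0.23, 0.3]])

```text
time_s: 9.8
eef_pos: [529.7, -169.3, 123.9]
tool_rot: [[0.86, -0.51, -0.001], [-0.51, -0.86, -0.0], [-0.001, 0.001, -1.0]]
wrist_force: [0.2, 0.3, -2.7]
opening: 0.361
```

```bash
python3 s.py
```

```text
9.8 [ 529.68 -169.3   123.85] yaw -30.66 tilt [-0.06 -0.02] F [ 0.21  0.28 -2.69] M [-0.01  0.    0.01] op 0.361 q6 11.768584258056926
```

Request:
servo_tool(rows=[[0, 0, 0.001, -0.06, 0.3], [0, 0, 0.003, -0.12, 0.3], [0, 0, 0.0045, -0.18, 0.3], [0, 0, 0.0055, -0.23, 0.3], [0, 0, 0.0055, -0.23, 0.3]])

```text
time_s: 10.42
eef_pos: [529.7, -169.3, 124.6]
tool_rot: [[0.796, -0.606, -0.001], [-0.606, -0.796, -0.0], [-0.001, 0.001, -1.0]]
wrist_force: [-0.9, -0.1, -4.1]
opening: 0.364
```

```bash
python3 s.py
```

```text
10.43 [ 529.71 -169.31  124.58] yaw -37.27 tilt [-0.06 -0.01] F [-0.89 -0.15 -4.13] M [-0.02 -0.   -0.01] op 0.364 q6 18.367371685586367
```

Request:
servo_tool(rows=[[0, 0, 0, -0.06, 0.3], [0, 0, 0.0005, -0.12, 0.3], [0, 0, 0.0015, -0.18, 0.3], [0, 0, 0.0025, -0.23, 0.3], [0, 0, 0.0025, -0.23, 0.3]])

```text
time_s: 11.05
eef_pos: [529.8, -169.3, 124.9]
tool_rot: [[0.721, -0.693, -0.001], [-0.693, -0.721, -0.0], [-0.001, 0.001, -1.0]]
wrist_force: [0.3, -0.2, -1.9]
opening: 0.364
```

```bash
python3 s.py
```

```text
11.05 [ 529.78 -169.31  124.91] yaw -43.88 tilt [-0.05 -0.01] F [ 0.26 -0.25 -1.92] M [-0.01  0.01 -0.05] op 0.364 q6 24.969197509927184
```

Request:
servo_tool(rows=[[0, 0, 0.001, -0.06, 0.3], [0, 0, 0.002, -0.12, 0.3], [0, 0, 0.003, -0.18, 0.3], [0, 0, 0.0045, -0.23, 0.3], [0, 0, 0.0045, -0.23, 0.3]])

```text
time_s: 11.68
eef_pos: [529.8, -169.3, 125.5]
tool_rot: [[0.636, -0.772, -0.001], [-0.772, -0.636, -0.0], [-0.0, 0.001, -1.0]]
wrist_force: [-0.7, 0.1, -1.8]
opening: 0.365
```

```bash
python3 s.py
```

```text
11.68 [ 529.77 -169.33  125.49] yaw -50.49 tilt [-0.05 -0.  ] F [-0.7   0.13 -1.81] M [-0.07 -0.01  0.06] op 0.365 q6 31.570062853198284
```

Request:
servo_tool(rows=[[0, 0, 0.001, -0.06, 0.3], [0, 0, 0.002, -0.12, 0.3], [0, 0, 0.003, -0.18, 0.3], [0, 0, 0.0045, -0.23, 0.3], [0, 0, 0.0045, -0.23, 0.3]])

```text
time_s: 12.3
eef_pos: [529.8, -169.3, 126.0]
tool_rot: [[0.543, -0.84, -0.001], [-0.84, -0.543, 0.0], [-0.0, 0.001, -1.0]]
wrist_force: [0.2, 0.0, -1.1]
opening: 0.369
```

```bash
python3 s.py
```

```text
12.3 [ 529.81 -169.34  126.05] yaw -57.1 tilt [-0.05  0.  ] F [ 0.18  0.02 -1.11] M [0.03 0.03 0.02] op 0.369 q6 38.172615799809535
```

Request:
servo_tool(rows=[[0, 0, 0.001, -0.06, 0.3], [0, 0, 0.002, -0.12, 0.3], [0, 0, 0.0035, -0.18, 0.3], [0, 0, 0.005, -0.23, 0.3], [0, 0, 0.005, -0.23, 0.3]])

```text
time_s: 12.92
eef_pos: [529.8, -169.3, 126.6]
tool_rot: [[0.443, -0.897, -0.001], [-0.897, -0.443, 0.0], [-0.001, 0.001, -1.0]]
wrist_force: [0.3, -0.3, -2.2]
opening: 0.36
```

```bash
python3 s.py
```

```text
12.93 [ 529.76 -169.33  126.64] yaw -63.71 tilt [-0.05  0.01] F [ 0.25 -0.34 -2.17] M [0.04 0.06 0.02] op 0.36 q6 44.775877112396685
```

Request:
servo_tool(rows=[[0, 0, 0.001, -0.06, 0.3], [0, 0, 0.002, -0.12, 0.3], [0, 0, 0.0035, -0.18, 0.3], [0, 0, 0.005, -0.23, 0.3], [0, 0, 0.005, -0.23, 0.3]])

```text
time_s: 13.55
eef_pos: [529.8, -169.4, 127.3]
tool_rot: [[0.337, -0.942, -0.001], [-0.942, -0.337, 0.0], [-0.0, 0.001, -1.0]]
wrist_force: [-0.2, -0.7, -1.9]
opening: 0.362
```

```bash
python3 s.py
```

```text
13.55 [ 529.81 -169.35  127.27] yaw -70.32 tilt [-0.04  0.01] F [-0.17 -0.74 -1.89] M [-0.02  0.01  0.04] op 0.362 q6 51.37687065230643
```

Request:
servo_tool(rows=[[0, 0, 0.003, 0, 0.3], [0, 0, 0.006, 0, 0.3], [0, 0, 0.006, 0, 0.3]])

```text
time_s: 13.92
eef_pos: [529.8, -169.3, 128.0]
tool_rot: [[0.337, -0.942, -0.001], [-0.942, -0.337, 0.0], [-0.0, 0.001, -1.0]]
wrist_force: [0.5, 0.3, -2.2]
opening: 0.365
```

```bash
python3 s.py
```

```text
13.93 [ 529.82 -169.35  128.02] yaw -70.32 tilt [-0.04  0.01] F [ 0.53  0.35 -2.16] M [-0.01 -0.01  0.06] op 0.365 q6 51.374181618274235
```

Request:
servo_tool(rows=[[0, 0, 0.003, 0, 0.3], [0, 0, 0.006, 0, 0.3], [0, 0, 0.006, 0, 0.3]])

```text
time_s: 14.3
eef_pos: [529.7, -169.3, 128.5]
tool_rot: [[0.337, -0.942, -0.001], [-0.942, -0.337, 0.0], [-0.001, 0.001, -1.0]]
wrist_force: [1.1, -0.3, -5.8]
opening: 0.363
```

```bash
python3 s.py
```

```text
14.3 [ 529.72 -169.32  128.55] yaw -70.32 tilt [-0.06  0.01] F [ 1.13 -0.33 -5.81] M [-0.12 -0.17  0.  ] op 0.363 q6 51.37219896451259
```

Request:
servo_tool(rows=[[0, 0, -0.003, -0.03, 0.3], [0, 0, -0.003, -0.09, 0.3], [0, 0, -0.002, -0.15, 0.3], [0, 0, 0, -0.21, 0.3], [0, 0, 0, -0.21, 0.3]])

```text
time_s: 14.92
eef_pos: [529.8, -169.3, 128.6]
tool_rot: [[0.236, -0.972, -0.001], [-0.972, -0.236, 0.0], [-0.0, 0.001, -1.0]]
wrist_force: [-0.5, -0.2, -2.6]
opening: 0.365
```

```bash
python3 s.py
```

```text
14.93 [ 529.76 -169.35  128.61] yaw -76.37 tilt [-0.05  0.02] F [-0.51 -0.18 -2.56] M [-0.    0.02 -0.05] op 0.365 q6 57.4102704806792
```

Test a lift again after a further few degrees.

Request:
servo_tool(rows=[[0, 0, 0, -0.06, 0.3], [0, 0, 0.001, -0.12, 0.3], [0, 0, 0.0025, -0.17, 0.3], [0, 0, 0.0035, -0.17, 0.3], [0, 0, 0.0035, -0.17, 0.3]])

```text
time_s: 15.55
eef_pos: [529.8, -169.3, 129.1]
tool_rot: [[0.153, -0.988, -0.001], [-0.988, -0.153, 0.0], [-0.0, 0.001, -1.0]]
wrist_force: [0.1, 0.1, -1.9]
opening: 0.36
```

```bash
python3 s.py
```

```text
15.55 [ 529.77 -169.35  129.05] yaw -81.22 tilt [-0.04  0.02] F [ 0.11  0.11 -1.95] M [ 0.02 -0.02  0.04] op 0.36 q6 62.26300081468701
```

Request:
servo_tool(rows=[[0, 0, 0.002, 0, 0.3], [0, 0, 0.004, 0, 0.3], [0, 0, 0.004, 0, 0.3]])

```text
time_s: 15.92
eef_pos: [529.8, -169.4, 129.6]
tool_rot: [[0.153, -0.988, -0.001], [-0.988, -0.153, 0.0], [-0.0, 0.001, -1.0]]
wrist_force: [-0.8, -0.6, -2.2]
opening: 0.364
```

```bash
python3 s.py
```

```text
15.93 [ 529.8  -169.37  129.57] yaw -81.22 tilt [-0.04  0.02] F [-0.83 -0.61 -2.23] M [ 0.04  0.03 -0.04] op 0.364 q6 62.26054167984375
```

Request:
servo_tool(rows=[[0, 0, 0.002, 0, 0.3], [0, 0, 0.004, 0, 0.3], [0, 0, 0.004, 0, 0.3]])

```text
time_s: 16.3
eef_pos: [529.8, -169.4, 130.1]
tool_rot: [[0.153, -0.988, -0.001], [-0.988, -0.153, 0.0], [-0.0, 0.001, -1.0]]
wrist_force: [-1.5, 0.3, -1.3]
opening: 0.362
```

```bash
python3 s.py
```

```text
16.3 [ 529.81 -169.37  130.08] yaw -81.22 tilt [-0.04  0.02] F [-1.53  0.29 -1.28] M [0.   0.06 0.01] op 0.362 q6 62.26060484790107
```

Request:
servo_tool(rows=[[0, 0, 0.002, 0, 0.3], [0, 0, 0.004, 0, 0.3], [0, 0, 0.004, 0, 0.3]])

```text
time_s: 16.68
eef_pos: [529.8, -169.4, 130.6]
tool_rot: [[0.153, -0.988, -0.001], [-0.988, -0.153, 0.0], [-0.0, 0.001, -1.0]]
wrist_force: [0.6, -0.7, -1.9]
opening: 0.364
```

```bash
python3 s.py
```

```text
16.68 [ 529.82 -169.35  130.57] yaw -81.22 tilt [-0.04  0.02] F [ 0.62 -0.71 -1.93] M [0.01 0.   0.03] op 0.364 q6 62.25876145334934
```

Request:
servo_tool(rows=[[0, 0, 0.006, 0, 0.3], [0, 0, 0.012, 0, 0.3], [0, 0, 0.012, 0, 0.3]])

```text
time_s: 17.05
eef_pos: [529.9, -169.4, 132.1]
tool_rot: [[0.153, -0.988, -0.0], [-0.988, -0.153, 0.0], [-0.0, 0.0, -1.0]]
wrist_force: [0.1, 0.5, -2.1]
opening: 0.368
```

Request:
servo_tool(rows=[[0, 0, 0.008, 0, 0.3], [0, 0, 0.016, 0, 0.3], [0, 0, 0.024, 0, 0.3], [0, 0, 0.032, 0, 0.3]])

```text
time_s: 17.55
eef_pos: [529.9, -169.4, 136.0]
tool_rot: [[0.153, -0.988, -0.0], [-0.988, -0.153, 0.0], [-0.0, 0.0, -1.0]]
wrist_force: [-0.4, 0.3, -1.6]
opening: 0.361
```

Request:
servo_tool(rows=[[0, 0, 0.02, 0, 0.3], [0, 0, 0.04, 0, 0.3], [0, 0, 0.08, 0, 0.3], [0, 0, 0.14, 0, 0.3], [0, 0, 0.2, 0, 0.3], [0, 0, 0.26, 0, 0.3], [0, 0, 0.26, 0, 0.3]])

```text
time_s: 18.42
eef_pos: [530.4, -169.6, 168.1]
tool_rot: [[0.153, -0.988, 0.001], [-0.988, -0.153, -0.0], [0.0, -0.001, -1.0]]
wrist_force: [0.3, -0.3, -2.1]
opening: 0.362
```

```bash
python3 s.py; python3 - <<'E'
from h import *
im=viewer.snapshot("side");cv2.imwrite("pics/side4.png",im);cv2.imwrite("pics/side4z.png",cv2.resize(im[80:230,360:510],(600,600),interpolation=cv2.INTER_CUBIC))
E
```

```text
18.43 [ 530.36 -169.58  168.05] yaw -81.22 tilt [ 0.06 -0.02] F [ 0.27 -0.3  -2.1 ] M [-0.03  0.01  0.  ] op 0.362 q6 62.261902839051835
```

View pics/side4z.png

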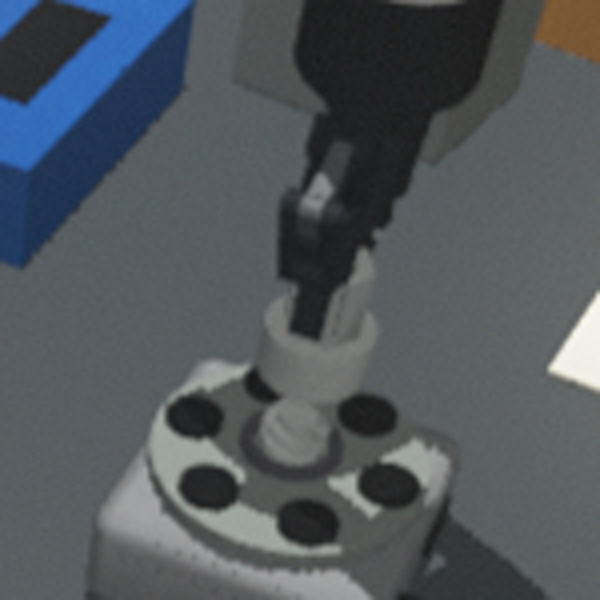

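Request:
servo_tool(rows=[[0, 0.2, 0.05, 0.05, 0.3], [0.01, 0.5, 0.1, 0.15, 0.3], [0.02, 0.8, 0.1, 0.25, 0.3], [0.02, 0.95, 0.1, 0.3, 0.3]])

```text
time_s: 18.98
eef_pos: [532.2, -54.0, 179.4]
tool_rot: [[0.301, -0.954, -0.0], [-0.954, -0.301, 0.0], [-0.0, 0.0, -1.0]]
wrist_force: [0.0, -0.0, -1.5]
opening: 0.366
```

Request:
servo_tool(rows=[[0, 0.3, 0, 0.1, 0.3], [0.01, 0.6, 0, 0.2, 0.3], [0.02, 0.95, 0, 0.3, 0.3]])

```text
time_s: 19.35
eef_pos: [534.5, 60.6, 179.2]
tool_rot: [[0.441, -0.898, -0.001], [-0.898, -0.441, -0.0], [-0.0, 0.001, -1.0]]
wrist_force: [0.6, -0.4, -1.6]
opening: 0.36
```

Request:
servo_tool(rows=[[0, 0.3, 0, 0.1, 0.3], [0.01, 0.6, 0, 0.2, 0.3], [0.02, 0.95, 0, 0.3, 0.3]])

```text
time_s: 19.73
eef_pos: [537.0, 175.3, 178.9]
tool_rot: [[0.571, -0.821, -0.001], [-0.821, -0.571, -0.001], [0.0, 0.001, -1.0]]
wrist_force: [-0.8, -0.4, -1.4]
opening: 0.362
```

Request:
servo_tool(rows=[[0, 0.3, 0, 0.1, 0.3], [0.01, 0.6, 0, 0.2, 0.3], [0.02, 0.85, 0, 0.3, 0.3], [0.02, 0.95, 0, 0.3, 0.3], [0.02, 0.95, 0, 0.3, 0.3]])

```text
time_s: 20.35
eef_pos: [539.2, 289.2, 178.5]
tool_rot: [[0.687, -0.727, -0.001], [-0.727, -0.687, -0.001], [0.0, 0.002, -1.0]]
wrist_force: [0.5, -0.7, -2.4]
opening: 0.364
```

```bash
python3 s.py
```

```text
20.35 [539.16 289.25 178.52] yaw -46.62 tilt [-0.06 -0.08] F [ 0.5  -0.67 -2.37] M [-0.02  0.02 -0.  ] op 0.364 q6 73.76197983423918
```

Request:
servo_tool(rows=[[0.01, -0.025, -0.2, 0, 0.3], [0.01, -0.025, -0.45, 0, 0.3], [0.01, -0.025, -0.7, 0, 0.3], [0.01, -0.025, -0.9, 0, 0.3], [0.01, -0.025, -0.9, 0, 0.3]])

```text
time_s: 20.98
eef_pos: [539.0, 284.1, 68.7]
tool_rot: [[0.686, -0.728, -0.005], [-0.728, -0.686, -0.004], [-0.001, 0.006, -1.0]]
wrist_force: [-0.5, -0.3, -2.1]
opening: 0.363
```

Request:
servo_tool(rows=[[0, 0, -0.06, 0, 0.3], [0, 0, -0.12, 0, 0.3], [0, 0, -0.17, 0, 0.3], [0, 0, -0.2, 0, 0.3], [0, 0, -0.2, 0, 0.3]])

```text
time_s: 21.6
eef_pos: [538.9, 284.2, 44.5]
tool_rot: [[0.686, -0.728, -0.005], [-0.728, -0.686, -0.004], [-0.001, 0.007, -1.0]]
wrist_force: [1.2, -0.1, -2.0]
opening: 0.366
```

```bash
python3 s.py; python3 - <<'E'
from h import *
im=viewer.snapshot("side");cv2.imwrite("pics/side5.png",im);cv2.imwrite("pics/side5z.png",cv2.resize(im[260:420,210:370],(600,600),interpolation=cv2.INTER_CUBIC))
E
```

```text
21.6 [538.91 284.16  44.55] yaw -46.71 tilt [-0.31 -0.22] F [ 1.19 -0.08 -2.02] M [-0.08 -0.   -0.09] op 0.366 q6 73.48181556731627
```

View pics/side5z.png

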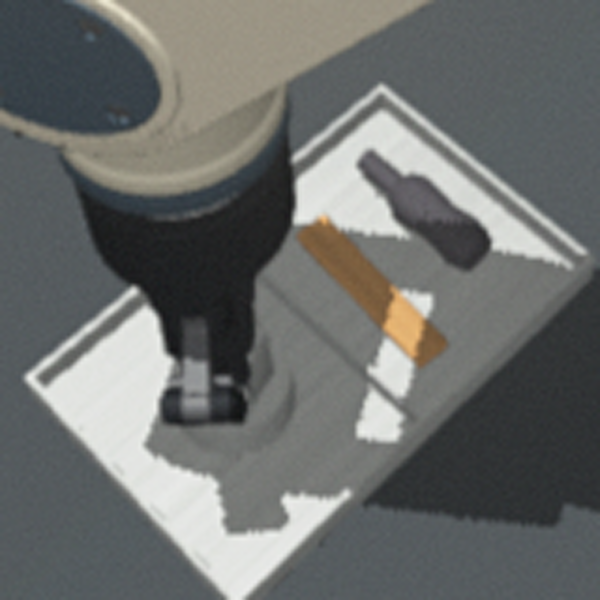

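Request:
servo_tool(rows=[[0, 0, -0.015, 0, 0.3], [0, 0, -0.03, 0, 0.3], [0, 0, -0.045, 0, 0.3], [0, 0, -0.055, 0, 0.3], [0, 0, -0.055, 0, 0.3]])

```text
time_s: 22.28
eef_pos: [539.0, 284.2, 38.0]
tool_rot: [[0.686, -0.728, -0.005], [-0.728, -0.686, -0.004], [-0.001, 0.007, -1.0]]
wrist_force: [-0.3, -0.1, -2.1]
opening: 0.364
```

Request:
servo_tool(rows=[[0, 0, -0.004, 0, 0.3], [0, 0, -0.008, 0, 0.3], [0, 0, -0.008, 0, 0.3]])

```text
time_s: 22.65
eef_pos: [538.9, 284.2, 37.0]
tool_rot: [[0.686, -0.728, -0.005], [-0.728, -0.686, -0.004], [-0.001, 0.007, -1.0]]
wrist_force: [0.6, 0.4, -1.1]
opening: 0.367
```

Request:
servo_tool(rows=[[0, 0, -0.003, 0, 0.3], [0, 0, -0.006, 0, 0.3], [0, 0, -0.006, 0, 0.3]])

```text
time_s: 23.02
eef_pos: [538.9, 284.2, 36.3]
tool_rot: [[0.686, -0.728, -0.005], [-0.728, -0.686, -0.004], [-0.001, 0.007, -1.0]]
wrist_force: [0.1, -0.0, -2.0]
opening: 0.363
```

Request:
servo_tool(rows=[[0, 0, -0.003, 0, 0.3], [0, 0, -0.005, 0, 0.3], [0, 0, -0.005, 0, 0.3]])

```text
time_s: 23.4
eef_pos: [538.9, 284.2, 35.6]
tool_rot: [[0.686, -0.728, -0.006], [-0.728, -0.686, -0.004], [-0.001, 0.007, -1.0]]
wrist_force: [0.5, -0.2, -2.4]
opening: 0.362
```

Request:
servo_tool(rows=[[0, 0, -0.003, 0, 0.3], [0, 0, -0.005, 0, 0.3], [0, 0, -0.005, 0, 0.3]])

```text
time_s: 23.78
eef_pos: [538.9, 284.2, 35.0]
tool_rot: [[0.686, -0.728, -0.006], [-0.728, -0.686, -0.004], [-0.001, 0.007, -1.0]]
wrist_force: [0.0, -0.1, -1.5]
opening: 0.363
```

Request:
servo_tool(rows=[[0, 0, -0.003, 0, 0.3], [0, 0, -0.005, 0, 0.3], [0, 0, -0.005, 0, 0.3]])

```text
time_s: 24.15
eef_pos: [538.9, 284.2, 34.7]
tool_rot: [[0.686, -0.728, -0.005], [-0.728, -0.686, -0.004], [-0.001, 0.007, -1.0]]
wrist_force: [-1.4, -0.9, 3.7]
opening: 0.361
```

Request:
servo_tool(rows=[[0, 0, -0.003, 0, 0.3], [0, 0, -0.005, 0, 0.3], [0, 0, -0.005, 0, 0.3]])

```text
time_s: 24.52
eef_pos: [538.9, 284.1, 34.7]
tool_rot: [[0.686, -0.728, -0.005], [-0.728, -0.686, -0.004], [-0.001, 0.007, -1.0]]
wrist_force: [-2.6, -2.2, 7.1]
opening: 0.362
```

Contact with the floor felt (+7 N). Release gently.

Request:
servo_tool(rows=[[0, 0, 0.003, 0, 0.36], [0, 0, 0.003, 0, 0.4], [0, 0, 0.003, 0, 0.45], [0, 0, 0.003, 0, 0.55], [0, 0, 0.003, 0, 0.65], [0, 0, 0.003, 0, 0.65]], newtons=20)

```text
time_s: 25.28
eef_pos: [538.9, 284.2, 35.0]
tool_rot: [[0.686, -0.728, -0.005], [-0.728, -0.686, -0.004], [-0.001, 0.007, -1.0]]
wrist_force: [-0.3, -0.3, 0.4]
opening: 0.651
```

```bash
python3 s.py; python3 - <<'E'
from h import *
im=viewer.snapshot("side");cv2.imwrite("pics/side6.png",im);cv2.imwrite("pics/side6z.png",cv2.resize(im[260:420,210:370],(600,600),interpolation=cv2.INTER_CUBIC))
E
```

```text
25.27 [538.94 284.19  35.05] yaw -46.71 tilt [-0.31 -0.22] F [-0.35 -0.31  0.37] M [ 0.01 -0.02  0.02] op 0.651 q6 73.48225812561132
```

View pics/side6z.png

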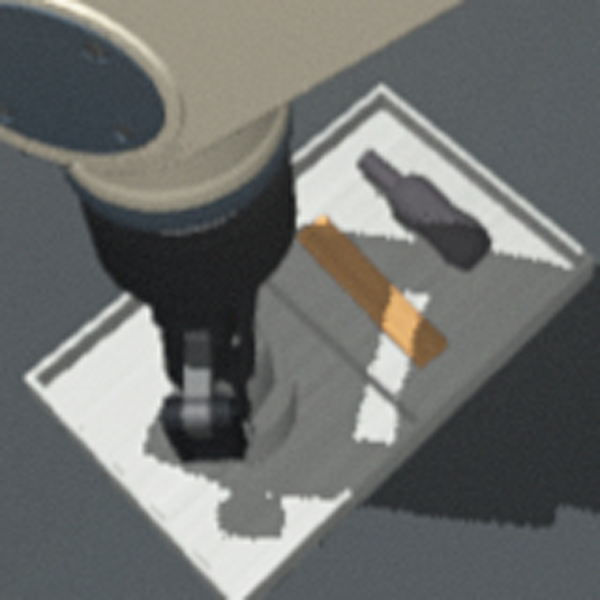

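Fingers are clear of the head; force is back to zero. Rise straight up, then move aside to look.

Request:
servo_tool(rows=[[0, 0, 0.1, 0, 0.8], [0, 0, 0.3, 0, 0.8], [0, 0, 0.6, 0, 0.8], [0, 0, 0.95, 0, 0.8], [0, 0, 0.95, 0, 0.8]])

```text
time_s: 25.95
eef_pos: [541.3, 285.3, 153.5]
tool_rot: [[0.686, -0.728, 0.001], [-0.728, -0.686, -0.0], [0.001, -0.001, -1.0]]
wrist_force: [-0.2, -0.1, 0.1]
opening: 0.802
```

Request:
servo_tool(rows=[[0, 0, 0.4, 0, 0.8], [0, 0, 0.8, 0, 0.8], [-0.3, 0, 0.8, 0, 0.8], [-0.7, 0, 0.8, 0, 0.8], [-0.9, 0, 0.8, 0, 0.8]])

```text
time_s: 26.58
eef_pos: [430.7, 284.7, 249.2]
tool_rot: [[0.686, -0.728, -0.0], [-0.728, -0.686, -0.001], [0.001, 0.001, -1.0]]
wrist_force: [0.1, 0.4, -0.1]
opening: 0.797
```

Request:
servo_tool(rows=[[-0.3, -0.4, 0, 0, 0.8], [-0.3, -0.8, 0, 0, 0.8], [-0.3, -1, 0, 0, 0.8], [-0.3, -1, 0, 0, 0.8]])

```text
time_s: 27.08
eef_pos: [394.2, 163.6, 249.1]
tool_rot: [[0.684, -0.729, -0.0], [-0.729, -0.684, -0.001], [0.001, 0.001, -1.0]]
wrist_force: [0.8, 0.3, -0.2]
opening: 0.797
```

```bash
python3 s.py; python3 - <<'E'
from h import *
for n in("side","top"):
    im=viewer.snapshot(n);cv2.imwrite(f"pics/{n}7.png",im)
E
```

```text
27.07 [394.23 163.55 249.07] yaw -46.82 tilt [-0.03 -0.07] F [ 0.84  0.31 -0.18] M [ 0.03 -0.02 -0.04] op 0.797 q6 67.82995902875189
```

View pics/side7.png

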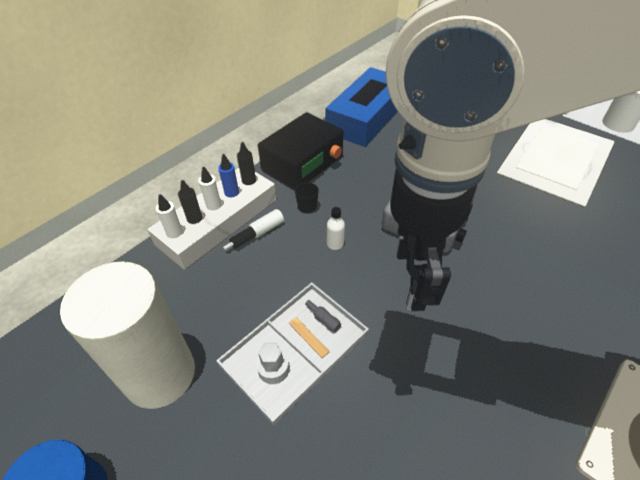

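View pics/top7.png

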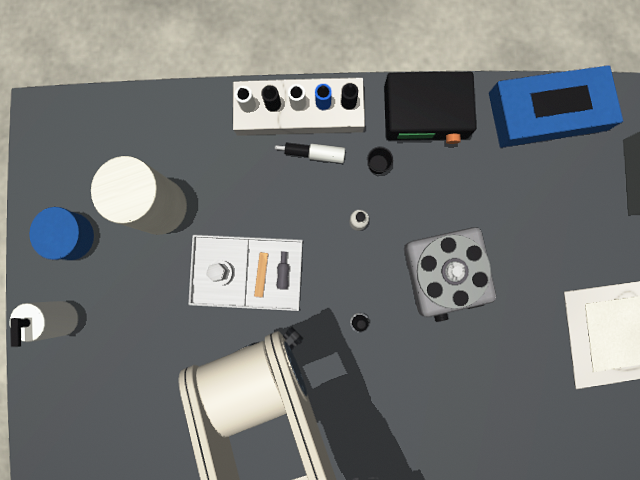

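```bash
python3 - <<'E'
from h import *
for n in("side","top"):
    d=cv2.absdiff(cv2.imread(f"pics/{n}0.png"),cv2.imread(f"pics/{n}7.png"))
u=proj("top",[539,284.3,30]);print("expected skirt-top px",u)
print(ctrl.finish_job())
E
```

```text
expected skirt-top px [217.3619687  271.79605312]
the job is handed in; nothing more can be done
None
```

I unscrewed the cap nut, stood it hexagon up in the empty half of the tray, and handed the job in at about 27 s of the 67 s allowed. No verdict is reported, so success rests on my own checks.

- **Unscrewing:** I turned the nut about 82° clockwise, following it up by wrist force, which stayed between -6 and +6 N vertically. A test lift at about 71° met resistance, so I eased back and turned further. At 82° it came free with only its own weight (about 2 N) on the wrist, and the side view then showed the nut well clear of the spindle.
- **Setting down:** I lowered it slowly until the tray floor was felt at about +7 N, then opened the jaws and backed away. The force returned to zero.
- **Last pictures:** Both views show the nut upright near the middle of the empty half, at about pixel (219, 271) in the top view against a predicted (217, 272). The bystanders look unmoved by eye, but I made no numeric comparison. The fingers are clear of everything.
- **Disagreement:** The two cameras differed by about 3.5 mm in y on where the nut was. I used the mean of the two, and sideways forces during turning stayed below about 2 N.

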